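# Slide a laptop drive under the test clamp and screw it down

### The job

On the white test fixture, slide the drive with the blue label along the cross lane to the middle and then, without lifting it off the plate, push it away from the robot into the channel under the clamp bridge until it is fully home against the end stop. Then turn the red T-handle clockwise (seen from above) all the way to its stop so that the clamp holds the drive. Leave the orange dummy in its place in the lane, and do not disturb the other things on the bench.

Things in the scene. Friction and masses are not known exactly. Their poses are not given: they have to be found in the camera images.
- fixture: White fixed test fixture, plate 240 (x) x 360 (y) x 12 mm thick; origin on its underside, plate spans x -152 to 88, y -180 to 180 mm. Its x axis points away from the robot along the channel, y left, z up. All x, y, z below are mm in this frame. A black read-out block stands on it at x 15 to 75, y 85 to 155, top z 32.
- lane_mid (a point): Middle of the cross lane on the plate top: x -85, y 0, z 12. The lane runs along y, open at both ends, between two grey lips 8 mm tall and 8 mm thick with inner faces at x -137 and -33. The near lip has a 64 mm gap in the middle (y -32 to 32), where a pusher fits in behind the drive; the far lip opens in the middle into the channel.
- home (a point): Where the drive's centre lies when fully home, on the plate top: x 20, y 0, z 12. The channel runs along x, 74 mm wide (y -37 to 37), walls 8 mm tall, end stop 10 mm tall with its face at x 70. Its mouth flares from 75 mm wide at x -13 to 104 mm at x -33, which centres a drive that comes up to about 5 mm off the middle.
- bridge_top (a point): Centre of the top of the dark steel clamp bridge over the channel: x 40, y 0, z 50. Bridge x 25 to 55, y -59 to 59, underside z 36, so 11 mm above a drive. On it a brass collar 20 mm across, to z 56. A rubber pad hangs under it, 3 mm or more clear of a drive at the start.
- drive_center (a point): Centre (half-way up) of the loose drive: dark steel slab 100 (its x) x 70 (its y) x 12.5 mm, 0.1 to 0.2 kg, blue label on top. It lies flat on the plate in the left or right end of the cross lane, centre at x -85, y 100 to 130 or -130 to -100, z 18, its x along the fixture's x within 0.02 rad.
- blank_center (a point): Centre (half-way up) of the orange plastic dummy, loose, 100 x 70 x 12.5 mm like the drive, in the other end of the cross lane. It stays there.
- tee_mid (a point): Centre of the red T-handle's bar, on its vertical turning axis: x 40, y 0, z 72. The bar runs along this point's y axis: 76 mm long, 9 mm thick, level, at constant height as it turns; the steel hub at its middle is 16 mm across, top z 77; the bridge top is 22 mm below the bar centre. Grip or push either end. It drives the pad down onto the drive.
- tee (a joint): Turn of the T-handle in rad, growing clockwise seen from above. At 0 the bar lies along the fixture's y axis and the pad is fully up; the hard stop, clamped, is at 7.5. It starts between 0 and 1.3. Friction about 0.06 N m (2 N at 30 mm); it stays where it is left.
- driver: Bystander, to be left alone: screwdriver with blue handle, 160 mm, lying right of the robot. Origin at its underside.
- brush: Bystander, to be left alone: small brush, 170 mm, lying to the left. Origin at its underside.
- flux: Bystander, to be left alone: small jar, 40 mm across, 60 mm tall, to the right. Origin at its underside.
- board: Bystander, to be left alone: green circuit board 90 x 120 x 4 mm, far right. Origin at its underside.
- screwbox: Bystander, to be left alone: yellow divided screw tray 80 x 110 x 30 mm, right. Origin at its underside.
- spool: Bystander, to be left alone: copper-coloured ring spool 56 mm across, 30 mm tall, far left. Origin at its underside.
Not all that is in view belongs to the job. Of the things shaped like the part that bears drive_center, the dark steel one is meant.

How it is judged:
On the way, in this order (a step that is already met when the one before it is completed fails the run):
1. the drive is home under the bridge, against the end stop, with the clamp still open (x of drive_center in the frame of fixture above 0.016 m and y of drive_center in the frame of fixture between -0.005 and 0.005 m and z of drive_center in the frame of fixture below 0.022 m and angle between the x axis of drive_center and the x axis of fixture, either way round below 0.06 rad and value of joint tee below 3 rad), for 0.2 s.
2. the T-handle has been turned clockwise to its stop (value of joint tee above 7.1 rad), for 0.2 s.
At the end, for the whole second after the job is handed in: The drive lies flat in the channel within 4 mm of the end stop (centre within 5 mm of the middle line, aligned within 0.06 rad), the T-handle is within 0.4 rad of its clockwise stop, the dummy has moved less than 25 mm and every other bystander less than 30 mm (x of drive_center in the frame of fixture above 0.016 m and y of drive_center in the frame of fixture between -0.005 and 0.005 m and z of drive_center in the frame of fixture below 0.022 m and angle between the x axis of drive_center and the x axis of fixture, either way round below 0.06 rad and value of joint tee above 7.1 rad and distance of blank_center from where it was at the start of the episode below 0.025 m and distance of each of driver, brush, flux, board, screwbox, spool from where it was at the start of the episode below 0.03 m); the robot touches nothing.
It fails at once if the drive is lifted off the plate (more than about 10 mm) (z of drive_center in the frame of fixture above 0.029 m).
It fails at once if the orange dummy is moved more than 25 mm (distance of blank_center from where it was at the start of the episode above 0.025 m).
It fails at once if another bystander is moved more than 30 mm (distance of any of driver, brush, flux, board, screwbox, spool from where it was at the start of the episode above 0.03 m).
It also fails if it takes over 58 s, if anything falls off the work surface, if the arm or the gripper's body presses on something with over 40 N, if the wrist force passes 120 N, or if a joint passes its speed limit or range.

### The arm

A 6-joint arm with a two-finger parallel gripper is mounted at the origin on the work surface. World frame = base frame: x ahead of the robot, y to its left, z up, the work surface at z = 0. Lengths are in m, angles in rad, forces in N, time in s.
With the tool pointing down it reaches from about 0.35 to 0.975 m from the base axis. Payload 4.9 kg.
Tool frame: the origin (TCP) lies midway between the tips of the shut fingers; the grasp point (between the pads) lies 19 mm behind it; z points along the fingers, y is the line along which they close (so a half turn about z gives the same grasp; the last joint's range is limited). The gripper opens to 85 mm and grips with 20 to 120 N. Pads are 22 mm wide; open, the fingers measure 114 mm over their backs; the gripper's body (76 mm by 85 mm) begins 54 mm behind the grasp point. The pads swing forward as they close: fully open they stand 13 mm farther back than shut.
Start: joints at [1.14, 0.053, 1.613, -0, 1.476, -0.119], TCP at [0.192, 0.595, 0.231] pointing down, gripper open.
Joint ranges: [-3.01, 3.01], [-1.01, 2.22], [0.06, 2.58], [-1.02, 4.17], [0.09, 2.62], [-3.14, 3.14]. Speed limits (rad/s): [2.57, 2.57, 3.14, 3.14, 3.14, 3.14].

### API

Orientations are given as a unit quaternion [w, x, y, z].
In Python, from plant import * gives the robot as it stands.
- The arm moves only by the tool jog_arm, never from a script. Its argument "targets" is a list of rows, each a list of 3 entries, a list of its own where there are three numbers: the shift along the tool's x, y, z in units of 25 mm (1.0 is 25 mm), then the turn, a rotation vector about the tool's x, y, z in units of 8 degrees (1.0 is 8 degrees), then the opening in per cent of the stroke, from 0 (shut) to 100 (fully open). A call has 1 to 8 rows; each row is the pose to reach, as a shift and turn from the pose commanded when the call began, along the tool's axes at that moment; what a row does not reach only later rows make up. A row lasts 1/8 s, in which the tool goes at most 62.5 mm and 10.7 degrees, less where a joint would pass 70% of its speed; a pose out of reach is approached as far as the arm can. A call with a gripper value outside its range is refused whole. The fingers move at their own pace and stop on an object; the grip force is fixed at half the most. Time passes only in rows, so rows that repeat a pose let the fingers close. It gives the time, the measured TCP pose, the force, the opening and the grip force at its end, in the units of the state.
- state(): the state, without advancing time (a new reading comes with each control period).
- grab_frame(name): name is "side" or "top" or "wrist"; returns (picture, depth): 420x560x3 uint8, red, green, blue; 420x560 float32, m along the optical axis (not along the pixel's ray), 0 where there is no reading.
- camera_params(name): a dict with "fovy" (degrees; the focal length in pixels is half the picture's height over the tangent of half this angle, whatever the lens; pixels are square), "cx", "cy" (the principal point, pixels), "rvec" (rotation vector, rad) and "tvec" (3), from world to camera coordinates, as OpenCV has them; the wrist camera has in their place "hand_eye" (4x4, takes a point from camera to tool coordinates, whose origin is the TCP and whose axes are the flange's). Camera axes: x right, y down, z forward; pixel columns grow to the right and rows downward; lengths in m; the calibration is good to about 2 mm. A picture is of the moment at which its call begins: read the wrist's pose just before it. camera_params takes no time and is no camera call.
- job_done(): hands the job in; it is judged then, once.
The state is a dict: "time": time; "joint_pos": joint angles; "joint_vel": joint speeds; "joint_efforts": joint torques, N m; "tool_pos": TCP position; "tool_rot": TCP orientation; "contact_force": force on the tool from outside, world axes, zero at the start; "ft_torque": the same for the moment, N m; "gripper_width": opening from 0.0 (shut) to 1.0 (fully open); "grasp_force": force on a finger pad.
Only numpy, scipy, OpenCV 4.12 (cv2) and the standard library are available. Lean on these libraries where they do the work, as an engineer would, in place of code of your own. Each camera call takes 0.05 s, during which the arm holds its last target. There are 200 camera calls.

## Working session

There is one attempt and no reset: what is moved stays moved. The work goes in short steps, Python scripts to look and compute and a tool call to move; the robot and the scene stay as the last step left them, time stands still between calls to the robot, and variables do not carry over. Pictures are saved under pics/ and viewed, at most 10 in all, crops included, and the job is handed in when it is done.

Besides the shell and the picture viewer there is one more tool, called after "Request:" as name(argument=value, ...) on one line, values as JSON. jog_arm: Moves the arm, as the interface text tells. Its arguments: {"type":"object","properties":{"targets":{"type":"array"}},"required":["targets"]}

```bash
ls; mkdir -p pics
python3 - <<'E'
from plant import *
import cv2,numpy as np
print(state())
for n in("top","side"):
    p,d=grab_frame(n); cv2.imwrite(f"pics/{n}0.png",p[:,:,::-1]); np.savez(f"{n}0.npz",p=p,d=d); print(n,camera_params(n))
print(camera_params("wrist"))
E
```

```text
pics
{'time': 0.0, 'joint_pos': array([ 1.14001336e+00,  5.33596087e-02,  1.61430681e+00, -1.00820810e-05,
        1.47595376e+00, -1.18954930e-01]), 'joint_vel': array([-0.00230337,  0.00102742,  0.00117198,  0.00025873, -0.00048099,
        0.00016638]), 'joint_efforts': array([ 1.64240964e-04, -3.93683481e+01, -3.70174563e+01, -1.29290979e-04,
        7.23894249e-03,  5.08069533e-07]), 'tool_pos': array([0.19146577, 0.59430306, 0.23005364]), 'tool_rot': array([-2.70326355e-04,  1.55282538e-01,  9.87869579e-01, -9.77067365e-04]), 'contact_force': array([-0.57538586, -0.62336741,  0.30195558]), 'ft_torque': array([ 0.01546353,  0.04382825, -0.00187398]), 'grasp_force': 0.0, 'gripper_width': 0.9996563670392277}
top {'fovy': 51.60622828510509, 'cx': 276.7865128562656, 'cy': 213.9514919303659, 'rvec': array([ 2.15910316, -2.21146513,  0.1165337 ]), 'tvec': array([-0.08146905,  0.48983938,  1.30151795])}
side {'fovy': 48.32787980907806, 'cx': 279.27070046334916, 'cy': 213.01139493668532, 'rvec': array([ 2.18557389, -0.24748505,  0.11069748]), 'tvec': array([-0.51038602,  0.08417785,  1.1942957 ])}
{'fovy': 70.88061047485871, 'cx': 281.03673445957554, 'cy': 208.38992704239627, 'hand_eye': array([[ 7.34135255e-04, -9.55916508e-01, -2.93637687e-01,
         7.57649009e-02],
       [ 9.99999336e-01,  9.62466025e-04, -6.33101274e-04,
        -2.47753561e-04],
       [ 8.87808257e-04, -2.93637027e-01,  9.55916580e-01,
        -1.42261728e-01],
       [ 0.00000000e+00,  0.00000000e+00,  0.00000000e+00,
         1.00000000e+00]])}
```

View pics/top0.png

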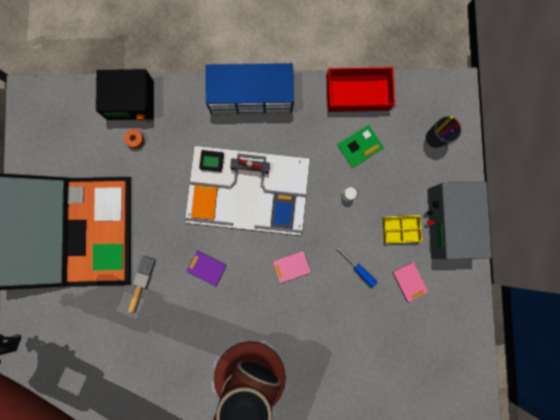

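View pics/side0.png

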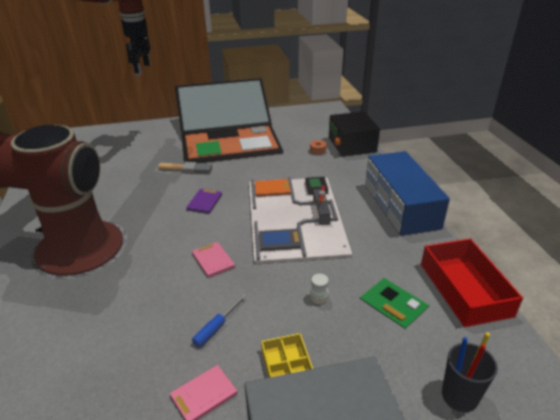

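The top view shows the fixture at pixels (187–309, 147–234). The blue-label drive is in the right end of the lane at (285,210), the orange dummy at (204,203) and the T-handle at about (250,163). The side view agrees with this. Next I'll turn these into rough positions.

```bash
cat > h.py <<'E'
import cv2,numpy as np
from scipy.spatial.transform import Rotation as R
from plant import *
def Q(q): return R.from_quat([q[1],q[2],q[3],q[0]])
def cam(n,s=None):
    c=camera_params(n); f=210/np.tan(np.radians(c["fovy"])/2)
    K=np.array([[f,0,c["cx"]],[0,f,c["cy"]],[0,0,1]])
    if n=="wrist":
        T=np.eye(4);T[:3,:3]=Q(s["tool_rot"]).as_matrix();T[:3,3]=s["tool_pos"]
        W=T@c["hand_eye"]; return K,W[:3,:3],W[:3,3]
    Rm=R.from_rotvec(c["rvec"]).as_matrix(); return K,Rm.T,-Rm.T@c["tvec"]
def ray(C,uv):
    K,Rm,t=C; uv=np.atleast_2d(uv).astype(float)
    return (Rm@np.linalg.inv(K)@np.c_[uv,np.ones(len(uv))].T).T,t
def plane(C,uv,z):
    d,t=ray(C,uv); return t+d*((z-t[2])/d[:,2])[:,None]
def tri(C1,u1,C2,u2):
    d1,t1=ray(C1,u1);d2,t2=ray(C2,u2);a=np.stack([d1[0],-d2[0]],1)
    k=np.linalg.lstsq(a,t2-t1,rcond=None)[0];p,q=t1+k[0]*d1[0],t2+k[1]*d2[0]
    return (p+q)/2,np.linalg.norm(p-q)
def mask(p,lo,hi,box=None):
    m=cv2.inRange(cv2.cvtColor(p,cv2.COLOR_RGB2HSV),lo,hi)
    if box:
        k=np.zeros_like(m);x0,x1,y0,y1=box;k[y0:y1,x0:x1]=1;m*=k
    return m
def big(m):
    return max(cv2.findContours(m,cv2.RETR_EXTERNAL,cv2.CHAIN_APPROX_NONE)[0],key=cv2.contourArea)[:,0]
E
python3 - <<'E'
from h import *
def go(n,boxes):
    p=np.load(n+"0.npz")["p"]; C=cam(n); out={}
    w=big(mask(p,(0,0,150),(180,60,255),boxes))
    P=plane(C,w,.012)[:,:2]*1000
    r=cv2.minAreaRect(P.astype(np.float32)); print(n,"plate",r)
    for nm,lo,hi,z in(("orange",(5,150,120),(20,255,255),.0245),("blue",(105,100,40),(125,255,255),.0245)):
        c=big(mask(p,lo,hi,boxes)); q=plane(C,c,z)[:,:2]*1000
        out[nm]=cv2.minAreaRect(c.astype(np.float32))[0]; print(nm,cv2.minAreaRect(q.astype(np.float32)))
    return C,out
a,A=go("top",(180,315,140,240)); b,B=go("side",(245,350,175,265))
for k in A: print(k,tri(a,A[k],b,B[k]))
E
```

```text
top plate ((628.75634765625, -13.187118530273438), (361.079345703125, 114.00860595703125), 82.44119262695312)
orange ((530.022705078125, 127.43858337402344), (67.9237060546875, 100.99529266357422), 83.33169555664062)
blue ((489.78076171875, -110.7242431640625), (53.09779739379883, 69.20868682861328), 82.29700469970703)
side plate ((528.49169921875, -5.7494964599609375), (344.5517883300781, 165.27040100097656), 82.49156188964844)
orange ((528.5191650390625, 120.0009765625), (73.36237335205078, 96.5419692993164), 83.32168579101562)
blue ((489.3104248046875, -112.08441162109375), (47.53105163574219, 64.64806365966797), 82.36273956298828)
orange (array([0.53067879, 0.12840453, 0.01842342]), np.float64(0.0003949323475487329))
blue (array([ 0.48984511, -0.11076889,  0.02309139]), np.float64(4.0471445578647925e-05))
```

Request:
jog_arm(targets=[[[-21.3, -18.1, -0.8], [0, 0, -1.3], 30], [[-21.3, -18.1, -0.8], [0, 0, -1.3], 0], [[-21.3, -18.1, -0.8], [0, 0, -1.3], 0], [[-21.3, -18.1, -0.8], [0, 0, -1.3], 0], [[-21.3, -18.1, -0.8], [0, 0, -1.3], 0], [[-21.3, -18.1, -0.8], [0, 0, -1.3], 0], [[-21.3, -18.1, -0.8], [0, 0, -1.3], 0], [[-21.3, -18.1, -0.8], [0, 0, -1.3], 0]])

```text
time: 1.1
tool_pos: [0.4554, 0.1681, 0.2454]
tool_rot: [0.0, 0.065, 0.998, 0.0]
contact_force: [0.3, 0.4, 1.2]
gripper_width: 0.001
grasp_force: 0.0
```

Request:
jog_arm(targets=[[[-5.0, -6.1, 0], [0, 0, 0], 0], [[-5.0, -6.1, 0], [0, 0, 0], 0], [[-5.0, -6.1, 0], [0, 0, 0], 0], [[-5.0, -6.1, 0], [0, 0, 0], 0], [[-5.0, -6.1, 0], [0, 0, 0], 0], [[-5.0, -6.1, 0], [0, 0, 0], 0]])

```text
time: 1.85
tool_pos: [0.5584, 0.0039, 0.2454]
tool_rot: [-0.0, 0.064, 0.998, 0.0]
contact_force: [-0.4, 0.7, -0.1]
gripper_width: -0.001
grasp_force: 0.0
```

Run:
```python
from h import *
s=state(); p,d=grab_frame("wrist"); cv2.imwrite("pics/w1.png",p[:,:,::-1]); np.savez("w1.npz",p=p,d=d,pos=s["tool_pos"],rot=s["tool_rot"]); print(s["tool_pos"],s["tool_rot"],np.abs(s["joint_vel"]).max())
```

```text
[0.55838885 0.00385761 0.24537113] [-3.07599456e-04  6.43159433e-02  9.97929517e-01  2.11330505e-04] 0.007424163925032753
```

View pics/w1.png

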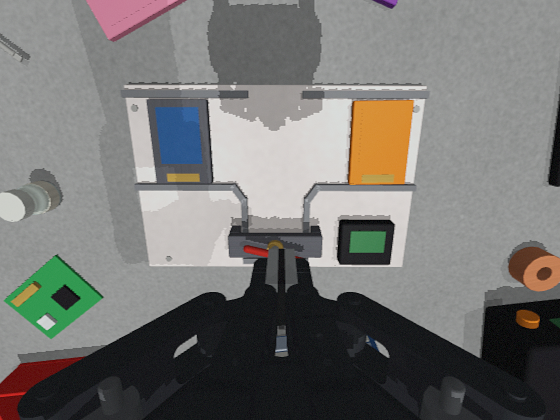

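The wrist view has the far side at the bottom. The plate corners are near (124,86), (428,86), (404,266) and (148,266). The drive spans (150–212, 98–184), the dummy is around (380,142), and the red bar's left end is at (255,251), partly behind the fingers.

```bash
cat >> h.py <<'E'
def fixture(p,C,box=None,z=.012):
    m=cv2.morphologyEx(mask(p,(0,0,140),(180,50,255),box),cv2.MORPH_OPEN,np.ones((3,3)))
    h=cv2.convexHull(big(m)); e=.02
    q=cv2.approxPolyDP(h,8,True)[:,0]; return q,plane(C,q,z)
E
python3 - <<'E'
from h import *
f=np.load("w1.npz"); s=dict(tool_pos=f["pos"],tool_rot=f["rot"]); p=f["p"]; C=cam("wrist",s)
q,P=fixture(p,C,(115,435,75,275)); print(q.tolist()); print(P.round(4).tolist())
print([np.linalg.norm(P[i]-P[i-1]).round(4) for i in range(len(P))])
T=cam("top"); pt=np.load("top0.npz")["p"]; q2,P2=fixture(pt,T,(180,315,140,240)); print(q2.tolist(),P2.round(4).tolist())
S=cam("side"); ps=np.load("side0.npz")["p"]
for nm,lo,hi in(("orange",(5,150,150),(18,255,255)),("blue",(100,120,60),(125,255,255))):
    c=[cv2.minAreaRect(big(mask(im,lo,hi,b)).astype(np.float32)) for im,b in((p,(115,435,75,275)),(pt,(180,315,140,240)))]
    print(nm,c[0],cv2.minAreaRect((plane(C,cv2.boxPoints(c[0]),.0245)[:,:2]*1000).astype(np.float32)),tri(C,c[0][0],T,c[1][0]))
# dark slab
m=mask(p,(0,0,0),(180,255,125),(140,222,97,186)); c=cv2.minAreaRect(cv2.convexHull(big(m)).astype(np.float32))
print("slab",c,cv2.boxPoints(c).tolist(),plane(C,cv2.boxPoints(c),.0245).round(4).tolist())
r=mask(p,(0,150,80),(6,255,255),(230,330,230,270))|mask(p,(172,150,80),(180,255,255),(230,330,230,270))
ys,xs=np.nonzero(r);print("red",len(xs),xs.min(),xs.max(),plane(C,big(r),.072)[::4,:2].round(3).tolist())
d=f["d"]
def dep(u,v):
    dd,t=ray(C,[u,v]); return (t+dd[0]*d[v,u]).round(4)
print([dep(*x) for x in((270,140),(180,130),(380,140),(250,251),(180,230))])
E
```

```text
[[434, 274], [312, 274], [251, 227], [123, 85], [434, 75]]
[[0.7225, 0.2028, 0.012], [0.7003, 0.0299, 0.012], [0.6184, -0.0453, 0.012], [0.4225, -0.167, 0.012], [0.4584, 0.1968, 0.012]]
[np.float64(0.2642), np.float64(0.1743), np.float64(0.1112), np.float64(0.2307), np.float64(0.3656)]
[[194, 146], [308, 158], [306, 193], [190, 181]] [[0.7063, 0.1583, 0.012], [0.6611, -0.1948, 0.012], [0.5515, -0.1852, 0.012], [0.5967, 0.1715, 0.012]]
orange ((380.6189880371094, 141.9775848388672), (59.01563262939453, 87.49581146240234), 3.3664605617523193) ((528.4957885742188, 130.0224609375), (74.45730590820312, 107.89683532714844), 83.2044448852539) (array([0.52690628, 0.12635853, 0.03209963]), np.float64(0.0036895212445296464))
blue ((178.2615203857422, 135.01907348632812), (59.41019821166992, 42.384586334228516), 85.42607879638672) ((487.86151123046875, -112.09375), (52.46021270751953, 72.77865600585938), 82.74739837646484) (array([ 0.48824109, -0.11008586,  0.0288552 ]), np.float64(0.002929394893743582))
slab ((180.5, 141.0), (88.0, 81.0), 90.0) [[140.0, 97.0], [221.0, 97.0], [221.0, 185.0], [140.0, 185.0]] [[0.4395, -0.1452, 0.0245], [0.4514, -0.0525, 0.0245], [0.5535, -0.0719, 0.0245], [0.5405, -0.1729, 0.0245]]
red 185 244 300 [[0.618, -0.044], [0.62, -0.048], [0.625, -0.049], [0.627, -0.044], [0.629, -0.04], [0.631, -0.035], [0.633, -0.031], [0.635, -0.026], [0.634, -0.023], [0.629, -0.022], [0.626, -0.025], [0.624, -0.03], [0.622, -0.034], [0.62, -0.038], [0.618, -0.043]]
[array([ 0.5074, -0.0037,  0.0121]), array([ 0.4815, -0.1077,  0.0248]), array([0.5236, 0.1283, 0.0236]), array([ 0.6239, -0.0408,  0.0772]), array([ 0.6103, -0.1417,  0.0124])]
```

```bash
cat >> h.py <<'E'
def cloud(d,C):
    v,u=np.mgrid[:420,:560]; dd,t=ray(C,np.c_[u.ravel(),v.ravel()])
    return (t+dd*d.ravel()[:,None]).reshape(420,560,3)
def rect(m,W):
    m=cv2.morphologyEx(m.astype(np.uint8)*255,cv2.MORPH_OPEN,np.ones((3,3)))
    n,l,st,_=cv2.connectedComponentsWithStats(m); i=1+st[1:,4].argmax()
    return cv2.minAreaRect((W[l==i][:,:2]*1000).astype(np.float32)), np.median(W[l==i][:,2])
E
python3 - <<'E'
from h import *
f=np.load("w1.npz"); s=dict(tool_pos=f["pos"],tool_rot=f["rot"]); C=cam("wrist",s); W=cloud(f["d"],C); z=W[...,2]
v,u=np.mgrid[:420,:560]
b=lambda x0,x1,y0,y1:(u>=x0)&(u<x1)&(v>=y0)&(v<y1)
print("plate+",rect((z>.008)&(z<.09)&b(100,450,70,275)&~b(225,335,225,275),W))
print("drive",rect((z>.0215)&(z<.028)&b(140,222,90,190),W)); print("dummy",rect((z>.0215)&(z<.028)&b(330,430,90,190),W))
print("bar",rect((z>.068)&(z<.085)&b(235,272,235,265),W))
print("block",rect((z>.028)&(z<.037)&b(330,400,215,270),W))
print("bridge",rect((z>.045)&(z<.055)&b(222,330,220,265),W))
print("lip",rect((z>.017)&(z<.0225)&b(110,260,85,105),W))
E
```

```text
plate+ (((563.483154296875, -3.8170013427734375), (360.534912109375, 240.14871215820312), 82.55113220214844), np.float64(0.012231436481766556))
drive (((496.1671142578125, -110.94735717773438), (70.20380401611328, 99.6618423461914), 82.73400115966797), np.float64(0.02442903713453165))
dummy (((528.184814453125, 128.67291259765625), (70.33674621582031, 99.87962341308594), 83.00337219238281), np.float64(0.024231616322245575))
bar (((625.8475341796875, -34.757286071777344), (28.322534561157227, 8.296091079711914), 69.36258697509766), np.float64(0.07512169893899812))
block (((655.015869140625, 104.44647216796875), (69.67453002929688, 59.36399459838867), 82.42032623291016), np.float64(0.03166733365486574))
bridge (((634.4948120117188, -13.4710693359375), (117.69515991210938, 30.310897827148438), 82.55717468261719), np.float64(0.04944188836208713))
lip (((441.77008056640625, -95.05162048339844), (148.04531860351562, 7.888225078582764), 82.67562866210938), np.float64(0.0197624977641698))
```

Request:
jog_arm(targets=[[[1.9, -7.6, 3], [0, 0, 0], 0], [[1.9, -7.6, 3], [0, 0, 0], 0], [[1.9, -7.6, 3], [0, 0, 0], 0], [[1.9, -7.6, 3], [0, 0, 0], 0], [[1.9, -7.6, 6], [0, 0, 0], 0], [[1.9, -7.6, 8], [0, 0, 0], 0], [[1.9, -7.6, 8.8], [0, 0, 0], 0], [[1.9, -7.6, 9.2], [0, 0, 0], 0]])

```text
time: 2.9
tool_pos: [0.4864, -0.178, 0.0142]
tool_rot: [-0.001, 0.064, 0.998, 0.001]
contact_force: [-0.9, 0.7, -0.2]
gripper_width: -0.001
grasp_force: 0.0
```

```bash
cat >> h.py <<'E'
O=np.array([.5952,-.0080]);a=np.radians(-7.45);EX=np.array([np.cos(a),np.sin(a)]);EY=np.array([-np.sin(a),np.cos(a)])
def fix(P): D=np.asarray(P)[...,:2]-O; return np.stack([D@EX,D@EY],-1)*1000
def st():
    s=state(); e=Q(s["tool_rot"]).as_matrix(); print(round(s["time"],2),fix(s["tool_pos"]).round(1),s["tool_pos"].round(4),"yaw tooly",np.degrees(np.arctan2(e[1,1],e[0,1])).round(2),"z",e[:,2].round(3),s["contact_force"].round(1)); return s
E
python3 -c "
from h import *
st()"
```

```text
2.9 [ -85.8 -182.7] [ 0.4864 -0.178   0.0142] yaw tooly 82.64 z [-0.002  0.001 -1.   ] [-0.9  0.7 -0.2]
```

Request:
jog_arm(targets=[[[0, 0.5, -0.05], [0, 0, 0], 0], [[0, 0.9, -0.05], [0, 0, 0], 0], [[0, 1.3, -0.05], [0, 0, 0], 0], [[0, 1.7, -0.05], [0, 0, 0], 0], [[0, 2.1, -0.05], [0, 0, 0], 0], [[0, 2.5, -0.05], [0, 0, 0], 0], [[0, 2.9, -0.05], [0, 0, 0], 0], [[0, 3.2, -0.05], [0, 0, 0], 0]])

```text
time: 3.9
tool_pos: [0.4988, -0.1006, 0.018]
tool_rot: [0.001, 0.065, 0.998, -0.001]
contact_force: [-0.3, -3.2, 5.9]
gripper_width: 0.005
grasp_force: 3.4
```

Request:
jog_arm(targets=[[[0, 0.4, 0], [0, 0, 0], 0], [[0, 0.8, 0], [0, 0, 0], 0], [[0, 1.1, 0], [0, 0, 0], 0], [[0, 1.4, 0], [0, 0, 0], 0], [[0, 1.6, 0], [0, 0, 0], 0], [[0, 1.75, 0], [0, 0, 0], 0], [[0, 1.8, 0], [0, 0, 0], 0], [[0, 1.8, 0], [0, 0, 0], 0]])

```text
time: 4.9
tool_pos: [0.5046, -0.056, 0.018]
tool_rot: [0.001, 0.065, 0.998, -0.001]
contact_force: [-0.9, -3.5, 6.0]
gripper_width: -0.001
grasp_force: 3.4
```

```bash
cat > look.py <<'E'
import sys
from h import *
n=sys.argv[1]; s=st(); p,d=grab_frame("wrist"); cv2.imwrite(f"pics/{n}.png",p[:,:,::-1]); np.savez(n+".npz",p=p,d=d,pos=s["tool_pos"],rot=s["tool_rot"])
C=cam("wrist",s); W=cloud(d,C); F=fix(W); z=W[...,2]
sel=(z>.0215)&(z<.028)&(F[...,0]>-145)&(F[...,0]<75)&(abs(F[...,1])<72)&((F[...,0]<-10)|(abs(F[...,1])<36))
G=np.dstack([F/1000,z]); print("drive",rect(sel,G))
T=cam("top"); pt,dt=grab_frame("top"); G=cloud(dt,T);F=fix(G); z=G[...,2]; G=np.dstack([F/1000,z])
b=mask(pt,(100,100,40),(125,255,255))>0
print("blue top",rect(b&(F[...,0]>-150)&(F[...,0]<80)&(abs(F[...,1])<170),G))
E
python3 look.py l1
```

```text
4.9 [-83.6 -59.3] [ 0.5046 -0.056   0.018 ] yaw tooly 82.55 z [ 0.002 -0.001 -1.   ] [-0.9 -3.5  6. ]
drive (((-93.45074462890625, -24.041603088378906), (83.22032928466797, 83.91459655761719), 89.8404769897461), np.float64(0.02432991137904332))
blue top (((-115.26715087890625, -15.650169372558594), (52.667724609375, 40.63235092163086), 57.84293746948242), np.float64(0.025132917991933956))
```

View pics/l1.png

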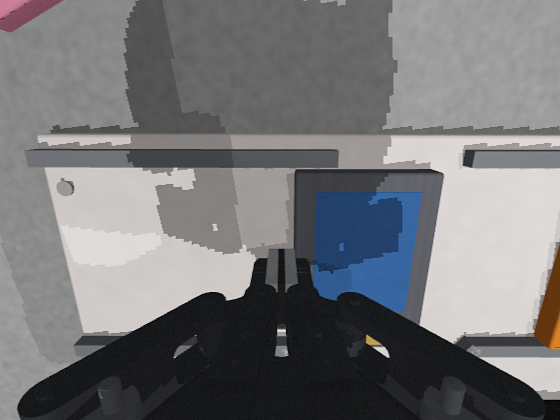

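The fingers are at (280,250) against the drive's right face. The drive's near edge runs from about (295,172) to (442,172), the lip gap is at x 338–465, and the drive is still right of the middle.

```bash
cat > edge.py <<'E'
import sys
from h import *
f=np.load(sys.argv[1]+".npz"); C=cam("wrist",dict(tool_pos=f["pos"],tool_rot=f["rot"])); W=cloud(f["d"],C);F=fix(W);z=W[...,2]
for x in (-125,-110,-95,-80,-65,-55,-45):
    m=(abs(F[...,0]-x)<4)&(z>.0228)&(z<.0265)&(abs(F[...,1])<75); y=F[...,1][m]
    if len(y): print(x,len(y),np.percentile(y,[.5,99.5]).round(1))
for y0 in (-30,-20,-10,0,10,20):
    m=(abs(F[...,1]-y0)<4)&(z>.0228)&(z<.0265)&(F[...,0]>-145)&(F[...,0]<75); x=F[...,0][m]
    if len(x): print("y",y0,len(x),np.percentile(x,[.5,99.5]).round(1))
E
python3 edge.py l1
```

```text
-125 2375 [-52.4  16.3]
-110 2178 [-52.6  16.3]
-95 2086 [-69.1  16.3]
-80 1569 [-43.1  16.3]
-65 601 [-35.5  16.6]
-55 165 [ 4.1 17. ]
-45 23 [-11.8  -8.2]
y -30 1989 [-134.9  -67.8]
y -20 1924 [-134.8  -71.8]
y -10 2140 [-134.9  -37.9]
y 0 2200 [-134.9  -59.5]
y 10 2242 [-134.9  -54.4]
y 20 181 [-134.   -51.8]
```

Request:
jog_arm(targets=[[[0, 0.2, -0.05], [0, 0, 0], 0], [[0, 0.4, -0.05], [0, 0, 0], 0], [[0, 0.55, -0.05], [0, 0, 0], 0], [[0, 0.65, -0.05], [0, 0, 0], 0], [[0, 0.7, -0.05], [0, 0, 0], 0], [[0, 0.72, -0.05], [0, 0, 0], 0], [[0, 0.74, -0.05], [0, 0, 0], 0], [[0, 0.74, -0.05], [0, 0, 0], 0]])

```text
time: 6.0
tool_pos: [0.5059, -0.0374, 0.018]
tool_rot: [-0.0, 0.065, 0.998, 0.0]
contact_force: [-0.6, -1.8, 1.9]
gripper_width: -0.001
grasp_force: 1.7
```

```bash
python3 look.py l2; python3 edge.py l2
```

```text
6.0 [-84.8 -40.7] [ 0.5059 -0.0374  0.018 ] yaw tooly 82.52 z [-0.  0. -1.] [-0.6 -1.8  1.9]
drive (((-94.33330535888672, -5.4320831298828125), (83.16932678222656, 84.3873519897461), 89.88579559326172), np.float64(0.02433192686731145))
blue top (((-113.57426452636719, 0.8063564300537109), (52.99579620361328, 33.27558135986328), 84.98334503173828), np.float64(0.025261198862585044))
-125 2381 [-33.7  34.9]
-110 2136 [-33.7  35. ]
-95 2049 [-50.4  34.8]
-80 1552 [-24.2  35.1]
-65 515 [-13.5  35.5]
-55 128 [24.4 35.5]
-45 43 [ 6.4 12.1]
y -30 1422 [-136.  -91.]
y -20 1948 [-135.9  -70.6]
y -10 1960 [-135.9  -69.3]
y 0 1960 [-136.2  -72.2]
y 10 2174 [-136.2  -38.3]
y 20 2208 [-136.   -60.1]
```

Request:
jog_arm(targets=[[[0, -0.8, 0], [0, 0, 0], 0], [[0, -0.8, -2.4], [0, 0, 0], 10], [[3.0, 0.5, -2.4], [0, 0, 0], 25], [[3.0, 1.63, -2.4], [0, 0, 0], 25], [[3.0, 1.63, -2.0], [0, 0, 0], 25], [[3.0, 1.63, -1.0], [0, 0, 0], 25], [[3.0, 1.63, 0], [0, 0, 0], 25], [[3.0, 1.63, 0.1], [0, 0, 0], 25]])

```text
time: 7.1
tool_pos: [0.4348, 0.0128, 0.0131]
tool_rot: [-0.003, 0.065, 0.998, 0.0]
contact_force: [0.3, 0.5, 0.2]
gripper_width: 0.251
grasp_force: 0.0
```

```bash
python3 look.py l3; python3 edge.py l3
```

```text
7.1 [-161.7   -0.2] [0.4348 0.0128 0.0131] yaw tooly 82.51 z [-0.005  0.001 -1.   ] [0.3 0.5 0.2]
drive (((-124.68630981445312, -0.18796920776367188), (24.368221282958984, 33.10313415527344), 1.1901218891143799), np.float64(0.024283382111549165))
blue top (((-90.7835464477539, -0.5707588195800781), (71.09397888183594, 53.42487335205078), 11.461797714233398), np.float64(0.02572068482458656))
-125 815 [-16.5  16.3]
-110 32 [-6.3  5.9]
y -20 29 [-128.6 -116.2]
y -10 505 [-136.5 -114.7]
y 0 567 [-136.8 -112.8]
y 10 493 [-136.5 -114.3]
y 20 20 [-128.2 -116.4]
```

View pics/l3.png

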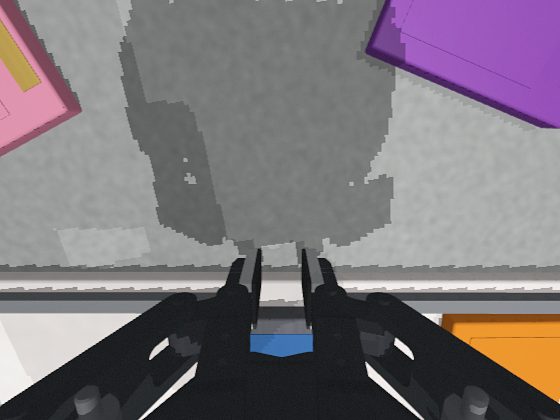

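The fingers (about 240 and 315, row 260) stand centred behind the drive's near edge, in the lip gap. Next I push forward.

Request:
jog_arm(targets=[[[-0.4, 0, -0.08], [0, 0, 0], 25], [[-0.8, 0, -0.08], [0, 0, 0], 25], [[-1.2, 0, -0.08], [0, 0, 0], 25], [[-1.6, 0, -0.08], [0, 0, 0], 25], [[-2.0, 0, -0.08], [0, 0, 0], 25], [[-2.4, 0, -0.08], [0, 0, 0], 25], [[-2.7, 0, -0.08], [0, 0, 0], 25], [[-2.8, 0, -0.08], [0, 0, 0], 25]])

```text
time: 8.2
tool_pos: [0.5067, 0.0036, 0.0176]
tool_rot: [-0.0, 0.065, 0.998, -0.0]
contact_force: [-1.4, -0.9, 1.2]
gripper_width: 0.247
grasp_force: 0.7
```

```bash
python3 look.py l4
```

```text
8.2 [-89.3  -0. ] [0.5067 0.0036 0.0176] yaw tooly 82.53 z [-0. -0. -1.] [-1.4 -0.9  1.2]
drive (((-57.84550857543945, -0.48707008361816406), (45.58195114135742, 34.57225799560547), 1.9185516834259033), np.float64(0.02439508851564945))Traceback (most recent call last):
  File "look.py", line 9, in <module>
    print("blue top",rect(b&(F[...,0]>-150)&(F[...,0]<80)&(abs(F[...,1])<170),G))
                     ~~~~^^^^^^^^^^^^^^^^^^^^^^^^^^^^^^^^^^^^^^^^^^^^^^^^^^^^^^^
  File "h.py", line 37, in rect
    n,l,st,_=cv2.connectedComponentsWithStats(m); i=1+st[1:,4].argmax()
                                                      ~~~~~~~~~~~~~~~^^
ValueError: attempt to get argmax of an empty sequence
```

View pics/l4.png

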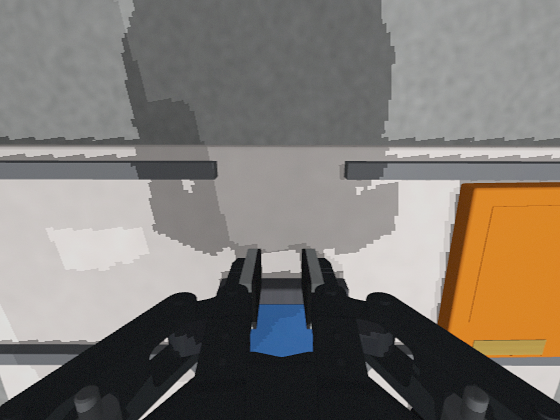

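Both fingers are on the drive's near face, at rows 275–290 between columns 240 and 325. The drive is straight and heading into the channel, and the dummy hasn't moved. I keep pushing.

Request:
jog_arm(targets=[[[-0.35, 0, 0], [0, 0, 0], 25], [[-0.7, 0, 0], [0, 0, 0], 25], [[-1.05, 0, 0], [0, 0, 0], 25], [[-1.4, 0, 0], [0, 0, 0], 25], [[-1.7, 0, 0], [0, 0, 0], 25], [[-1.9, 0, 0], [0, 0, 0], 25], [[-2.05, 0, 0], [0, 0, 0], 25], [[-2.2, 0, 0], [0, 0, 0], 25]])

```text
time: 9.3
tool_pos: [0.556, -0.0027, 0.0167]
tool_rot: [-0.007, 0.065, 0.998, 0.0]
contact_force: [-21.4, 2.3, 13.0]
gripper_width: 0.247
grasp_force: 11.1
```

```bash
python3 -c "
from h import *
st()"
```

```text
9.3 [-39.6   0.1] [ 0.556  -0.0027  0.0167] yaw tooly 82.56 z [-0.014  0.002 -1.   ] [-21.4   2.3  13. ]
```

Request:
jog_arm(targets=[[[-2.2, 0, 0], [0, 0, 0], 25], [[0.3, 0, 0], [0, 0, 0], 25], [[0.8, 0, 0], [0, 0, 0], 10], [[1.2, 0, -1.5], [0, 0, 0], 0], [[2.0, 0, -4], [0, 0, 0], 0], [[2.6, 0, -6.5], [0, 0, 0], 0], [[2.6, 0, -7], [0, 0, 0], 0], [[2.6, 0, -7], [0, 0, 0], 0]])

```text
time: 10.3
tool_pos: [0.4977, 0.0047, 0.1947]
tool_rot: [0.003, 0.065, 0.998, -0.0]
contact_force: [-0.0, -0.2, -0.9]
gripper_width: 0.003
grasp_force: 0.0
```

```bash
sed -i 's/^print("blue top.*/print()/' look.py; python3 look.py l5; python3 -c "
from h import *
print(state()['joint_pos'].round(3))"
```

```text
10.3 [-98.3  -0. ] [0.4977 0.0047 0.1947] yaw tooly 82.53 z [ 0.005 -0.001 -1.   ] [-0.  -0.2 -0.9]
drive (((-20.357540130615234, 25.996337890625), (19.849468231201172, 20.13318634033203), 0.8806057572364807), np.float64(0.023947792416247032))

[-0.14  -0.234  1.949 -0.     1.429 -1.581]
```

View pics/l5.png

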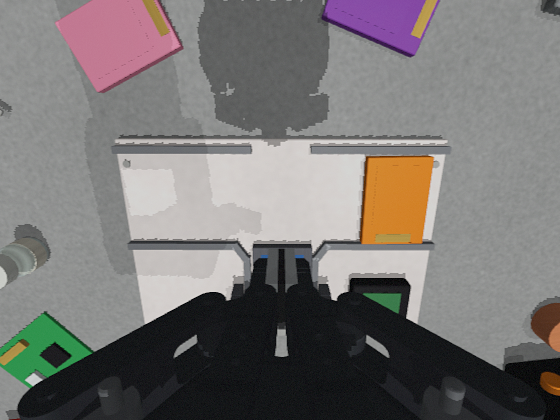

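The drive is in the channel with its near edge at row ~245–250, columns 253–312. The lane middle is clear and the dummy is in place. I'll measure that near edge.

Run:
```python
from h import *
f=np.load("l5.npz"); C=cam("wrist",dict(tool_pos=f["pos"],tool_rot=f["rot"])); W=cloud(f["d"],C);F=fix(W);z=W[...,2]
for y in (-32,-26,26,32):
    m=(abs(F[...,1]-y)<3)&(z>.0225)&(z<.027)&(F[...,0]>-60)&(F[...,0]<20); print(y,m.sum(),np.percentile(F[...,0][m],[1,5]).round(1) if m.any() else "")
for x in (-28,-24,-20):
    m=(abs(F[...,0]-x)<2)&(z>.0225)&(z<.027)&(abs(F[...,1])<45); print(x,m.sum(),np.percentile(F[...,1][m],[1,99]).round(1) if m.any() else "")
m=(z>.0225)&(z<.027)&(abs(F[...,0]+85)<60)&(F[...,1]>60); print("dummy",F[m].mean(0))
```

```text
-32 63 [-29.7 -29.4]
-26 57 [-29.9 -29.6]
26 58 [-29.9 -29.8]
32 79 [-29.8 -29.3]
-28 158 [-32.8  34.9]
-24 106 [-33.   35.8]
-20 98 [-33.1  35.7]
dummy [-86.91093635 126.38614877]
```

Request:
jog_arm(targets=[[[-2, 0, 0], [0, 0, -1.2], 60], [[-4, 0, 0], [0, 0, -2.5], 60], [[-5.5, 0, 0], [0, 0, -3.8], 60], [[-5.53, 0, 0], [0, 0, -5.1], 60], [[-5.53, 0, 0], [0, 0, -6.4], 60], [[-5.53, 0, 0], [0, 0, -7.7], 60], [[-5.53, 0, 0], [0, 0, -9.0], 60], [[-5.53, 0, 0], [0, 0, -9.6], 60]])

```text
time: 11.4
tool_pos: [0.6322, -0.0129, 0.1886]
tool_rot: [-0.002, -0.57, 0.822, 0.002]
contact_force: [0.5, -0.2, -0.1]
gripper_width: 0.599
grasp_force: 0.0
```

```bash
python3 look.py l6
python3 - <<'E'
from h import *
print(state()['joint_pos'].round(3))
f=np.load("l6.npz"); C=cam("wrist",dict(tool_pos=f["pos"],tool_rot=f["rot"])); W=cloud(f["d"],C);F=fix(W);z=W[...,2];p=f["p"]
r=((mask(p,(0,130,60),(7,255,255))|mask(p,(172,130,60),(180,255,255)))>0)&(z>.06)&(z<.085)&(np.hypot(F[...,0]-40,F[...,1])<50)
print(r.sum(),np.median(z[r]),rect(r,np.dstack([F/1000,z])))
E
```

```text
11.4 [37.3 -0.1] [ 0.6322 -0.0129  0.1886] yaw tooly 159.52 z [-0.006  0.001 -1.   ] [ 0.5 -0.2 -0.1]
drive (((-2.7972068786621094, 0.6842536926269531), (70.1839828491211, 55.304466247558594), 89.84269714355469), np.float64(0.024358405887071333))

[-0.138  0.102  1.633 -0.     1.413 -2.919]
568 0.07539367517468462 (((34.64935302734375, -22.898193359375), (30.073863983154297, 8.09802532196045), 76.60972595214844), np.float64(0.07532994729119666))
```

View pics/l6.png

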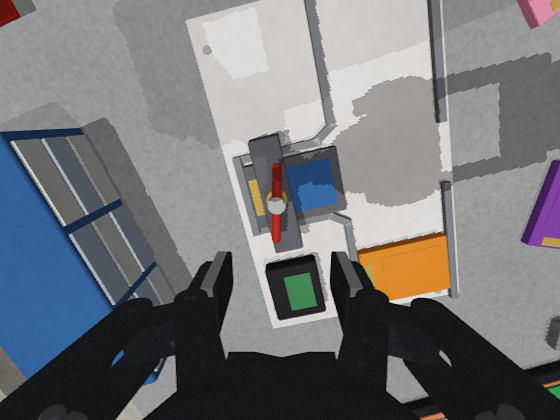

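The wrist camera now sees the red bar from (276,165) to (277,242) with its hub at (277,204), parallel to the finger pads. The drive is under the bridge with the dummy and black block undisturbed.

Request:
jog_arm(targets=[[[0, 0, 1.5], [0, 0, 0], 60], [[0, 0, 3.2], [0, 0, 0], 60], [[0, 0, 4.3], [0, 0, 0], 60], [[0, 0, 4.7], [0, 0, 0], 60], [[0, 0, 4.7], [0, 0, 0], 60], [[0, 0, 4.7], [0, 0, 0], 60]])

```text
time: 12.25
tool_pos: [0.6345, -0.0131, 0.0766]
tool_rot: [0.001, -0.569, 0.823, -0.001]
contact_force: [-0.1, 0.2, 0.2]
gripper_width: 0.601
grasp_force: 0.0
```

```bash
python3 -c "
from h import *
st()"
```

```text
12.25 [39.7  0. ] [ 0.6345 -0.0131  0.0766] yaw tooly 159.32 z [ 0.002 -0.    -1.   ] [-0.1  0.2  0.2]
```

Request:
jog_arm(targets=[[[0, 0, 0.3], [0, 0, 0], 60], [[0, 0, 0.62], [0, 0, 0], 40], [[0, 0, 0.62], [0, 0, 0], 25], [[0, 0, 0.62], [0, 0, 0], 0], [[0, 0, 0.62], [0, 0, 0], 0], [[0, 0, 0.62], [0, 0, 0], 0]])

```text
time: 13.0
tool_pos: [0.6357, -0.0141, 0.0595]
tool_rot: [0.002, -0.569, 0.823, -0.003]
contact_force: [8.2, -3.0, -8.3]
gripper_width: 0.152
grasp_force: 58.5
```

Request:
jog_arm(targets=[[[0, 0, 0], [0, 0, 1.2], 0], [[0, 0, 0], [0, 0, 2.4], 0], [[0, 0, 0], [0, 0, 3.6], 0], [[0, 0, 0], [0, 0, 4.8], 0], [[0, 0, 0], [0, 0, 6.0], 0], [[0, 0, 0], [0, 0, 7.2], 0], [[0, 0, 0], [0, 0, 8.4], 0], [[0, 0, 0], [0, 0, 9.6], 0]])

```text
time: 14.0
tool_pos: [0.6356, -0.0139, 0.0595]
tool_rot: [0.003, 0.068, 0.998, -0.001]
contact_force: [10.2, -2.9, -7.6]
gripper_width: 0.149
grasp_force: 58.6
```

Request:
jog_arm(targets=[[[0, 0, 0], [0, 0, 1.2], 0], [[0, 0, 0], [0, 0, 2.4], 0], [[0, 0, 0], [0, 0, 3.6], 0], [[0, 0, 0], [0, 0, 4.8], 0], [[0, 0, 0], [0, 0, 6.0], 0], [[0, 0, 0], [0, 0, 7.2], 0], [[0, 0, 0], [0, 0, 8.4], 0], [[0, 0, 0], [0, 0, 9.6], 0]])

```text
time: 15.0
tool_pos: [0.6358, -0.0137, 0.0595]
tool_rot: [0.003, 0.673, 0.74, 0.002]
contact_force: [9.5, -1.6, -8.3]
gripper_width: 0.154
grasp_force: 58.6
```

Request:
jog_arm(targets=[[[0, 0, 0], [0, 0, 1.2], 0], [[0, 0, 0], [0, 0, 2.4], 0], [[0, 0, 0], [0, 0, 3.6], 0], [[0, 0, 0], [0, 0, 4.8], 0], [[0, 0, 0], [0, 0, 6.0], 0], [[0, 0, 0], [0, 0, 7.2], 0], [[0, 0, 0], [0, 0, 8.4], 0], [[0, 0, 0], [0, 0, 9.6], 0]])

```text
time: 16.0
tool_pos: [0.636, -0.0139, 0.0595]
tool_rot: [0.001, 0.987, 0.162, 0.003]
contact_force: [10.7, -3.2, -9.0]
gripper_width: 0.153
grasp_force: 58.6
```

Request:
jog_arm(targets=[[[0, 0, 0], [0, 0, 1.2], 0], [[0, 0, 0], [0, 0, 2.4], 0], [[0, 0, 0], [0, 0, 3.6], 0], [[0, 0, 0], [0, 0, 4.8], 0], [[0, 0, 0], [0, 0, 6.0], 0], [[0, 0, 0], [0, 0, 7.2], 0], [[0, 0, 0], [0, 0, 8.4], 0], [[0, 0, 0], [0, 0, 9.6], 0]])

```text
time: 17.0
tool_pos: [0.6359, -0.0141, 0.0595]
tool_rot: [-0.001, 0.874, -0.486, 0.003]
contact_force: [10.0, -2.2, -8.3]
gripper_width: 0.147
grasp_force: 58.8
```

```bash
python3 -c "
from h import *
s=st();print(s['joint_pos'].round(3),s['ft_torque'].round(3))"
```

```text
17.0 [41.1 -0.8] [ 0.6359 -0.0141  0.0595] yaw tooly -148.18 z [ 0.007 -0.002 -1.   ] [10.  -2.2 -8.3]
[-1.390e-01  2.320e-01  1.716e+00 -1.000e-03  1.186e+00  2.448e+00] [-0.554 -1.456  0.101]
```

Request:
jog_arm(targets=[[[0, 0, 0], [0, 0, 0], 60], [[0, 0, 0], [0, 0, 0], 60], [[0, 0, 0], [0, 0, 0], 60], [[0, 0, -2], [0, 0, 0], 60], [[0, 0, -4], [0, 0, -1.2], 60], [[0, 0, -5], [0, 0, -2.4], 60], [[0, 0, -5], [0, 0, -3.6], 60], [[0, 0, -5], [0, 0, -4.8], 60]])

```text
time: 18.0
tool_pos: [0.6336, -0.0129, 0.1856]
tool_rot: [-0.0, 0.986, -0.166, 0.001]
contact_force: [0.1, 0.1, 0.1]
gripper_width: 0.602
grasp_force: 0.0
```

Request:
jog_arm(targets=[[[0, 0, 0], [0, 0, -1.3], 60], [[0, 0, 0], [0, 0, -2.6], 60], [[0, 0, 0], [0, 0, -3.9], 60], [[0, 0, 0], [0, 0, -5.2], 60], [[0, 0, 0], [0, 0, -6.5], 60], [[0, 0, 0], [0, 0, -7.8], 60], [[0, 0, 0], [0, 0, -9.1], 60], [[0, 0, 0], [0, 0, -10.2], 60]])

```text
time: 19.0
tool_pos: [0.6333, -0.0129, 0.1847]
tool_rot: [-0.0, 0.855, 0.518, -0.0]
contact_force: [-0.3, -0.3, -0.0]
gripper_width: 0.601
grasp_force: 0.0
```

Request:
jog_arm(targets=[[[0, 0, 0], [0, 0, -1.3], 60], [[0, 0, 0], [0, 0, -2.6], 60], [[0, 0, 0], [0, 0, -3.9], 60], [[0, 0, 0], [0, 0, -5.2], 60], [[0, 0, 0], [0, 0, -6.5], 60], [[0, 0, 0], [0, 0, -7.5], 60], [[0, 0, 0], [0, 0, -7.5], 60]])

```text
time: 19.88
tool_pos: [0.6333, -0.0129, 0.1847]
tool_rot: [-0.0, 0.484, 0.875, -0.0]
contact_force: [-0.5, 0.2, 0.3]
gripper_width: 0.601
grasp_force: 0.0
```

```bash
cat > bar.py <<'E'
import sys
from h import *
n=sys.argv[1]
f=np.load(n+".npz"); C=cam("wrist",dict(tool_pos=f["pos"],tool_rot=f["rot"])); W=cloud(f["d"],C);F=fix(W);z=W[...,2];p=f["p"]
r=((mask(p,(0,130,60),(7,255,255))|mask(p,(172,130,60),(180,255,255)))>0)&(z>.06)&(z<.085)&(np.hypot(F[...,0]-40,F[...,1])<50)
x=F[r]-[40,0]; print(r.sum(),np.median(z[r]),"bar line angle in fixture, deg:",np.degrees(np.arctan2(*np.linalg.svd(x,full_matrices=False)[2][0][::-1]))%180)
E
python3 look.py l7; python3 bar.py l6; python3 bar.py l7
```

```text
19.88 [38.4  0.1] [ 0.6333 -0.0129  0.1847] yaw tooly 32.06 z [-0.  0. -1.] [-0.5  0.2  0.3]
drive (((-1.1026878356933594, 0.8346443176269531), (70.1423110961914, 56.9213752746582), 89.97710418701172), np.float64(0.024441807796698745))

568 0.07546488317067251 bar line angle in fixture, deg: 76.94542413894864
557 0.07548097641813745 bar line angle in fixture, deg: 128.57274712486077
```

View pics/l7.png

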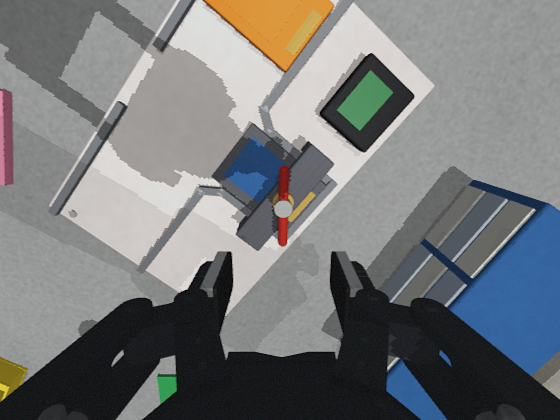

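The bar, from (284,170) to (282,243), is parallel to the pads and has turned about 308° without slipping, so tee is about 5.6. The drive is still in place. I regrip for the last 109°.

Request:
jog_arm(targets=[[[-0.04, 0.05, 2], [0, 0, 0], 60], [[-0.04, 0.05, 4], [0, 0, 0], 60], [[-0.04, 0.05, 4.8], [0, 0, 0], 60], [[-0.04, 0.05, 4.95], [0, 0, 0], 60], [[-0.04, 0.05, 4.95], [0, 0, 0], 30], [[-0.04, 0.05, 4.95], [0, 0, 0], 0], [[-0.04, 0.05, 4.95], [0, 0, 0], 0], [[-0.04, 0.05, 4.95], [0, 0, 0], 0]])

```text
time: 20.98
tool_pos: [0.636, -0.0139, 0.0637]
tool_rot: [0.001, 0.484, 0.875, -0.0]
contact_force: [-3.0, -0.7, 5.9]
gripper_width: 0.152
grasp_force: 58.5
```

Request:
jog_arm(targets=[[[0, 0, 0], [0, 0, 0], 0], [[0, 0, 0], [0, 0, 1.2], 0], [[0, 0, 0], [0, 0, 2.4], 0], [[0, 0, 0], [0, 0, 3.6], 0], [[0, 0, 0], [0, 0, 4.8], 0], [[0, 0, 0], [0, 0, 6.0], 0], [[0, 0, 0], [0, 0, 7.2], 0], [[0, 0, 0], [0, 0, 8.4], 0]])

```text
time: 21.98
tool_pos: [0.636, -0.0139, 0.0637]
tool_rot: [0.001, 0.888, 0.459, 0.001]
contact_force: [-2.8, -2.4, 5.2]
gripper_width: 0.148
grasp_force: 58.6
```

Request:
jog_arm(targets=[[[0, 0, 0], [0, 0, 1.0], 0], [[0, 0, 0], [0, 0, 2.0], 0], [[0, 0, 0], [0, 0, 3.0], 0], [[0, 0, 0], [0, 0, 4.0], 0], [[0, 0, 0], [0, 0, 4.5], 0], [[0, 0, 0], [0, 0, 5.0], 0], [[0, 0, 0], [0, 0, 5.3], 0], [[0, 0, 0], [0, 0, 5.3], 0]])

```text
time: 22.98
tool_pos: [0.636, -0.0139, 0.0637]
tool_rot: [0.001, 0.994, 0.109, 0.001]
contact_force: [-4.3, -2.4, 5.3]
gripper_width: 0.149
grasp_force: 58.6
```

```bash
python3 -c "
from h import *
s=st();print(s['joint_pos'].round(3),s['ft_torque'].round(3))"
```

```text
22.98 [41.3 -0.6] [ 0.636  -0.0139  0.0637] yaw tooly -77.46 z [ 0.002 -0.002 -1.   ] [-4.3 -2.4  5.3]
[-1.380e-01  2.300e-01  1.711e+00 -1.000e-03  1.198e+00  1.214e+00] [-0.276  0.572  0.137]
```

Request:
jog_arm(targets=[[[0, 0, 0], [0, 0, 0.3], 0], [[0, 0, 0], [0, 0, 0.6], 0], [[0, 0, 0], [0, 0, 0.6], 0]])

```text
time: 23.35
tool_pos: [0.636, -0.0139, 0.0637]
tool_rot: [0.001, 0.998, 0.068, 0.001]
contact_force: [-3.6, -2.3, 6.0]
gripper_width: 0.153
grasp_force: 58.6
```

```bash
python3 -c "
from h import *
s=st();print(s['joint_pos'].round(3),s['ft_torque'].round(3))"
```

```text
23.35 [41.2 -0.6] [ 0.636  -0.0139  0.0637] yaw tooly -82.18 z [ 0.002 -0.002 -1.   ] [-3.6 -2.3  6. ]
[-0.138  0.23   1.711 -0.002  1.198  1.297] [-0.266  0.574  0.513]
```

The torque about z rose from 0.14 to 0.51 N m, so the handle is at its stop. I release, lift and check.

Request:
jog_arm(targets=[[[0, 0, 0], [0, 0, 0], 60], [[0, 0, 0], [0, 0, 0], 60], [[0, 0, 0], [0, 0, 0], 60], [[0, 0, -2], [0, 0, 0], 60], [[0, 0, -4], [0, 0, 0], 60], [[0, 0, -5], [0, 0, 0], 60], [[0, 0, -5], [0, 0, 0], 60]])

```text
time: 24.22
tool_pos: [0.6367, -0.0134, 0.189]
tool_rot: [0.001, 0.998, 0.067, 0.003]
contact_force: [0.3, -0.4, -0.5]
gripper_width: 0.601
grasp_force: 0.0
```

```bash
python3 look.py l8; python3 bar.py l8
python3 - <<'E'
from h import *
f=np.load("l8.npz"); C=cam("wrist",dict(tool_pos=f["pos"],tool_rot=f["rot"])); W=cloud(f["d"],C);F=fix(W);z=W[...,2]
m=(z>.0225)&(z<.027)&(abs(F[...,1])<25)&(F[...,0]>-60)&(F[...,0]<20); print("near edge",np.percentile(F[...,0][m],[.5,2]))
E
```

```text
24.23 [41.8  0. ] [ 0.6367 -0.0134  0.189 ] yaw tooly -82.27 z [ 0.006 -0.001 -1.   ] [ 0.3 -0.4 -0.5]
drive (((-5.824621200561523, -0.057918548583984375), (70.20014190673828, 48.02911376953125), 89.4685287475586), np.float64(0.02449132822329611))

540 0.07559094674386771 bar line angle in fixture, deg: 20.457590452819005
near edge [-29.10992458 -28.38153395]
```

View pics/l8.png

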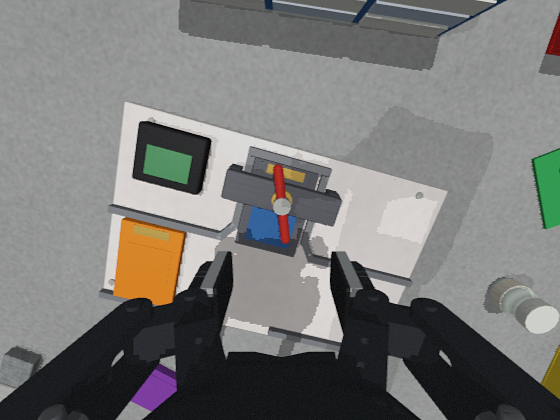

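The bar, from (278,168) to (285,240), reads tee ≈ 7.50, which is its stop. The drive is home under the bridge and the dummy is in its place.

```bash
python3 -c "
from plant import *
print(job_done())"
```

```text
the job is handed in; nothing more can be done
None
```

The job is handed in: my last measurements showed the drive home against the end stop, the T-handle at its clockwise stop (tee about 7.50 rad), the dummy still in its place and nothing else disturbed in view, but the hand-in returned no verdict.

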